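Open the filter unit on the rework bench

ROBOT

A 6-joint arm with a two-finger parallel gripper is mounted at the origin on the work surface. World frame = base frame: x ahead of the robot, y to its left, z up, the work surface at z = 0. Lengths are in m, angles in degrees, forces in N, time in s.
With the tool pointing down it reaches from about 0.4 to 0.825 m from the base axis. Payload 7 kg.
Tool frame: the origin (TCP) lies on the centre line of the jaws, within the pads' length; the fingertips stand 14 mm ahead of it and the grasp point (between the pads) lies 5 mm behind it; z points along the fingers, y is the direction in which the jaws open and shut (so a half turn about z gives the same grasp; the last joint's range is limited). The gripper opens to 88 mm and grips with 3 to 60 N. Pads are 19 mm wide; open, the fingers measure 130 mm over their backs; the gripper's body (78 mm by 193 mm) begins 47 mm behind the grasp point.
Start: joints at [89.33, 20.546, 0.682, 0, -70.136, -16.507], TCP at [0.199, 0.645, 0.241] pointing down, gripper open.
Joint ranges: [-176.03, 176.03], [-82.01, 121.73], [-58.28, 71.71], [-173.87, 95.51], [-174.79, -0.11], [-173.66, 173.66]. Speed limits (degrees/s): [136.94, 136.94, 172.46, 180, 180, 180].

INTERFACE

Orientations are given as a 3x3 rotation matrix whose columns are the frame's x, y, z axes.
In Python, from bench import telemetry, get_image, get_calibration, ctrl gives the robot as it stands.
- The arm moves only by the tool move_arm, never from a script. Its argument "steps" is a list of rows, each an object with "claw": the opening, from -1 (shut) to 1 (fully open); "slide": the shift along the tool's x, y, z in cm, a list of three; "rotation": the turn, a rotation vector about the tool's x, y, z in rad, a list of three. In form: [{"claw": claw, "slide": [dx, dy, dz], "rotation": [ax, ay, az]}, ...]. A call has 1 to 5 rows; each row shifts and turns the commanded pose from where the row before left it, along the tool's axes as they then stand; what a row does not reach is not made up. A row lasts 1/10 s, in which the tool goes at most 50 mm and 8.59 degrees, less where a joint would pass 70% of its speed; a pose out of reach is approached as far as the arm can. A call is refused whole if a number of a shift passes 5 or a number of a turn 0.15, either way. A call with a gripper value outside its range is refused whole. The fingers move at their own pace and stop on an object; "grip_force" is the grip in N (left out, the last holds). Time passes only in rows, so rows that do not move let the fingers close. It gives the time, the measured TCP pose, the force and the opening at its end, in the units of the state.
- telemetry.sense(): the state, without advancing time (a new reading comes with each control period).
- get_image(name): name is "scene" or "top" or "wrist"; returns (picture, depth): 420x560x3 uint8, red, green, blue; 420x560 float32, m along the optical axis (not along the pixel's ray), 0 where there is no reading.
- get_calibration(name): a dict with "camera_matrix" (3x3 intrinsics, pixels), "cam_to_world" (4x4, takes a point from camera to world coordinates). Camera axes: x right, y down, z forward; pixel columns grow to the right and rows downward; lengths in m; the calibration is good to about 2 mm. The wrist camera is an equidistant fisheye: a pixel r from the principal point sees the ray r / f radians off the axis. A picture is of the moment at which its call begins: read the wrist's pose just before it. get_calibration takes no time and is no camera call; for the wrist camera it gives the pose at the moment of the call.
- ctrl.job_done(): hands the job in, once; it reports no verdict.
The state is a dict: "time": time; "joint_positions": joint angles; "qd": joint speeds; "effort": joint torques, N m; "eef_pos": TCP position; "eef_rot": TCP orientation; "ft_force": force on the tool from outside, world axes, zero at the start; "wrist_torque": the same for the moment, N m; "grip_width": finger opening in m.
Only numpy, scipy, OpenCV 4.12 (cv2) and the standard library are available. Lean on these libraries where they do the work, as an engineer would, in place of code of your own. Each camera call takes 0.05 s, during which the arm holds its last target.

TASK

Open the bench filter unit for a filter change: press the metal snap tab fully in, then push the released cover along its rails, over the tab, until the filter is wholly uncovered. Leave the cover lying flat on the unit's ledge between the rails, not hanging over the end. Only press and push with the fingertips: do not lift or carry the cover, and leave the small things beside the unit where they stand.

Things in the scene. Friction and masses are not known exactly. Their poses are not given: they have to be found in the camera images.
- unit: Black flat housing fixed to the bench, 270 (x) x 150 (y) x 60 mm. Origin: centre of its underside; its x axis is the way the cover is pushed off, z up. Deck 60 mm above the bench, bare from x = -135 to -91 mm (room for a fingertip behind the cover). Two rails along x at y = +-56 mm (10 mm high, 8 thick, x = -90 to 135) guide the cover with 2 mm play a side.
- cover: Loose grey cover, 130 to 250 g, 90 (x) x 100 (y) mm. Origin: centre of its underside, axes as the unit's. It stands on the deck on two 5 mm runners; plate top 13 mm above the deck. Seated, its origin is at about x = -46 mm in the unit's frame and the tab blocks its front edge. It slides with dry friction (up to 3 N) and stops when no longer pushed.
- rib_back (a point): Where to push: middle of the rear (-x) face of the cover's upright rib, 45 mm behind the cover's origin and 22 mm above the deck. The rib is 50 mm wide (y), 8 mm thick, flush with the cover's rear edge, and its top is 31 mm above the deck.
- filter (a point): Top centre of the white pleated filter in the unit, 65 (x) x 72 (y) mm, from x = -80 to -15 mm in the unit's frame, 6 mm below the deck; hidden under the cover at first. It is wholly uncovered once the cover's origin is beyond x = +30 mm in the unit's frame.
- ledge_end (a point): Middle of the open end of the flat ledge, x = +135 mm in the unit's frame, at deck height. There is no stop: the cover overhangs the end when its origin is beyond x = +90 mm.
- tab_top (a point): Where to press: top of the steel snap tab, on the unit's centre line, x = 26 mm in the unit's frame, 27 mm ahead of the seated cover's front edge. The tab is 40 (x) x 30 (y) mm, from x = 1 to 41 mm; its top is 12 mm above the deck when out, 3 mm above it when fully in. Pressed straight down; the point moves with it.
- tab (a joint): How far the snap tab is pressed in, m: 0 to 0.001 at the start, 0.009 fully in against a stop. It takes about 5 N (plus a little with speed) to move, and stays in where it is left. The cover is free to pass over it from 0.007 on.
- nozzle: Steel hot-air nozzle, 44 mm wide, 46 mm high, standing loose on the bench beside the unit; origin at its foot. Not to be disturbed.
- jar: Small closed jar, 42 mm wide, 52 mm high, standing loose on the bench beside the unit; origin at its foot. Not to be disturbed.
- star_knob: Black star-shaped clamp knob on a steel hub, 42 mm wide, 28 mm high, standing loose on the bench beside the unit; origin at its foot. Not to be disturbed.
Not all that is in view belongs to the job. There is more than one size of the cover; the job needs the largest.

How it is judged:
By the outcome, as a careful person would: the job done as asked, in the order asked, and still so for the second after the job is handed in, with the robot touching nothing.
It also fails if it takes over 45 s, if anything falls off the work surface, if the arm or the gripper's body presses on something with over 40 N, if the wrist force passes 120 N, or if a joint passes its speed limit or range.

## Working session

There is one attempt and no reset: what is moved stays moved. The work goes in short steps, Python scripts to look and compute and a tool call to move; the robot and the scene stay as the last step left them, time stands still between calls to the robot, and variables do not carry over. Pictures are saved under pics/ and viewed, and the job is handed in when it is done.

Besides the shell and the picture viewer there is one more tool, called after "Emit:" as name([rows], argument=value, ...), one row to a line, values as JSON. move_arm: Moves the arm, as the interface text tells. Its arguments: {"type":"object","properties":{"steps":{"type":"array","items":{"type":"object","properties":{"claw":{"type":"number"},"slide":{"type":"array","items":{"type":"number"}},"rotation":{"type":"array","items":{"type":"number"}}}}},"grip_force":{"type":"number"}},"required":["steps"]}

```bash
ls; mkdir -p pics; python3 - <<'E'
from bench import telemetry,get_image,get_calibration
import cv2,numpy as np
s=telemetry.sense()
print(s['time'],s['eef_pos'],np.round(s['eef_rot'],3),s['ft_force'],s['grip_width'])
for n in ['scene','top','wrist']:
    c=get_calibration(n); im,d=get_image(n)
    cv2.imwrite(f'pics/{n}0.png',im[:,:,::-1]); np.savez(f'{n}0.npz',im=im,d=d,K=c['camera_matrix'],T=c['cam_to_world'])
    print(n,np.round(c['camera_matrix'],1).tolist(),np.round(c['cam_to_world'],3).tolist())
E
```

```text
pics
0.0 [0.19922509 0.6444287  0.23962168] [[ 0.955 -0.295 -0.   ]
 [-0.295 -0.955 -0.002]
 [ 0.     0.002 -1.   ]] [-0.25336404 -0.02687904  0.55922903] 0.08793817177133938
scene [[544.1, 0.0, 282.9], [0.0, 544.1, 210.3], [0.0, 0.0, 1.0]] [[-0.843, 0.379, -0.381, 0.942], [0.537, 0.614, -0.578, 0.639], [0.015, -0.693, -0.721, 0.859], [0.0, 0.0, 0.0, 1.0]]
top [[392.7, 0.0, 269.4], [0.0, 392.7, 208.2], [0.0, 0.0, 1.0]] [[-0.025, -0.993, 0.118, 0.468], [-0.999, 0.027, 0.019, -0.009], [-0.022, -0.118, -0.993, 0.806], [0.0, 0.0, 0.0, 1.0]]
wrist [[325.2, 0.0, 280.4], [0.0, 325.2, 205.8], [0.0, 0.0, 1.0]] [[-0.296, -0.909, -0.293, 0.279], [-0.955, 0.283, 0.089, 0.62], [0.002, 0.306, -0.952, 0.384], [0.0, 0.0, 0.0, 1.0]]
```

View pics/scene0.png

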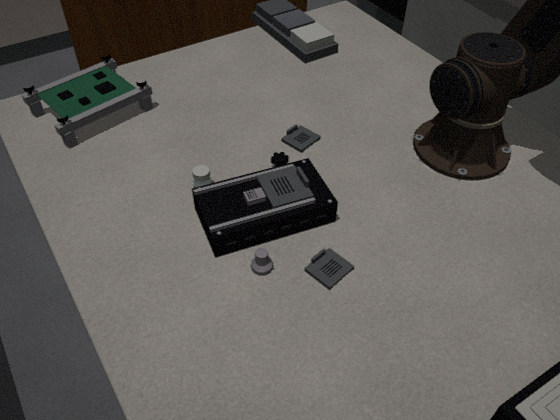

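View pics/top0.png

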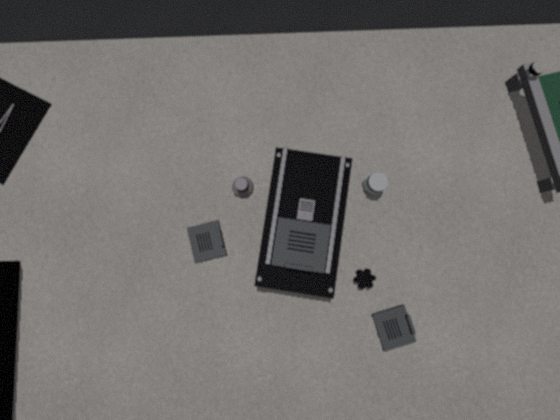

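View pics/wrist0.png

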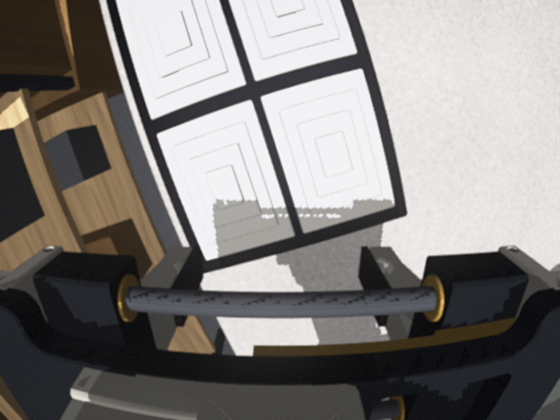

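The top view shows the unit at about (305,222). Three things could be taken for the cover: (301,242) on the unit, and two smaller loose plates at (207,242) and (394,327). I choose the one on the unit, with the tab at (306,208) ahead of it. I'll check that in a close crop.

```bash
python3 - <<'E'
import cv2,numpy as np
z=np.load('top0.npz');im=z['im'][135:310,170:430,::-1]
im=cv2.convertScaleAbs(im,alpha=2.2,beta=10)
cv2.imwrite('pics/topcrop.png',cv2.resize(im,None,fx=3,fy=3,interpolation=cv2.INTER_CUBIC))
z=np.load('scene0.npz');im=z['im'][130:280,180:360,::-1]
im=cv2.convertScaleAbs(im,alpha=2.,beta=10)
cv2.imwrite('pics/scenecrop.png',cv2.resize(im,None,fx=4,fy=4,interpolation=cv2.INTER_CUBIC))
E
```

```text
(no output)
```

View pics/topcrop.png

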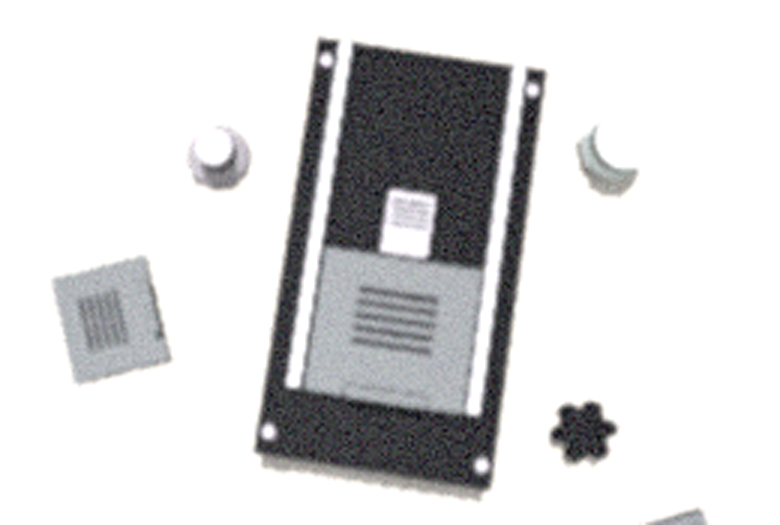

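View pics/scenecrop.png

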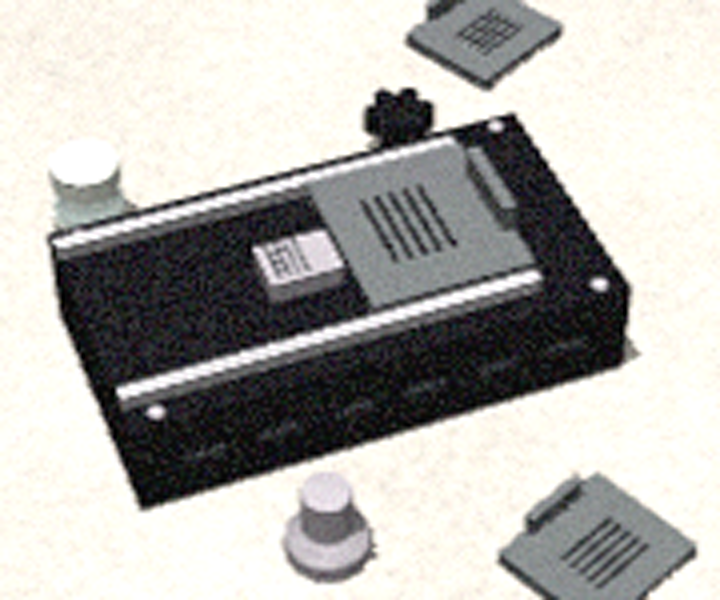

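The close crop confirms it. The large cover sits on the unit with its rib at the rear (crop 390,388), and the tab is ahead of it at (408,222). The plates either side are smaller and lie on the bench. Next I measure.

```bash
cat > h.py <<'E'
import numpy as np,cv2
def cloud(n):
    z=np.load(n);K=z['K'];T=z['T'];d=z['d'];h,w=d.shape
    u,v=np.meshgrid(np.arange(w),np.arange(h))
    P=np.stack([(u-K[0,2])/K[0,0]*d,(v-K[1,2])/K[1,1]*d,d],-1)@T[:3,:3].T+T[:3,3]
    P[d==0]=np.nan
    return z['im'],P,K,T
def ray(K,T,uv,zp):
    uv=np.atleast_2d(uv).astype(float)
    r=np.c_[(uv[:,0]-K[0,2])/K[0,0],(uv[:,1]-K[1,2])/K[1,1],np.ones(len(uv))]@T[:3,:3].T
    return T[:3,3]+r*((zp-T[2,3])/r[:,2])[:,None]
E
python3 - <<'E'
from h import *
for n in ['top0.npz','scene0.npz']:
    im,P,K,T=cloud(n)
    m=(P[...,2]>.05)&(P[...,2]<.11)&(P[...,0]>.3)&(P[...,0]<.75)&(abs(P[...,1])<.3)
    nl,lab,st,ce=cv2.connectedComponentsWithStats(m.astype(np.uint8))
    i=1+np.argmax(st[1:,4]);print(n,st[i],np.nanmedian(P[lab==i][:,2]))
    (c,s,a)=cv2.minAreaRect(P[lab==i][:,:2].astype(np.float32)*1000);print('rect mm',c,s,a)
    pb=P[lab==i];print('heights',np.nanpercentile(pb[:,2],[2,20,50,80,98]))
im,P,K,T=cloud('top0.npz')
sc=np.array([[326,60],[532,90],[482,466],[267,431]])/3.+[170,135]
w=ray(K,T,sc,.06)[:,:2]; print('screws',w, 'centre',w.mean(0))
for a,b in [(0,1),(1,2),(2,3),(3,0)]: print(np.linalg.norm(w[a]-w[b]))
f=(w[0]+w[1])/2-(w[2]+w[3])/2; print('yaw',np.degrees(np.arctan2(f[1],f[0])))
co=np.array([[318,40],[545,70],[490,487],[258,450]])/3.+[170,135]
w=ray(K,T,co,.06)[:,:2]; print('corners',w, w.mean(0))
f=(w[0]+w[1])/2-(w[2]+w[3])/2; print('yaw',np.degrees(np.arctan2(f[1],f[0])),np.linalg.norm(f))
print('tab',ray(K,T,np.array([[408,222]])/3+[170,135],.072))
E
```

```text
top0.npz [  254   147    99   152 11102] 0.06042747933616799
rect mm (531.0203857421875, -59.77191162109375) (150.24517822265625, 270.4122314453125) 79.79755401611328
heights [0.05701624 0.0588394  0.06042748 0.07141971 0.07470002]
scene0.npz [ 192  158  146   84 6982] 0.061366382577667855
rect mm (530.1961059570312, -60.60968017578125) (155.76736450195312, 271.8150939941406) 80.02662658691406
heights [0.05300641 0.05902377 0.06136638 0.07160079 0.0761935 ]
screws [[ 0.66056911 -0.01533672]
 [ 0.63679868 -0.1471675 ]
 [ 0.40010873 -0.10487752]
 [ 0.42463091  0.0280248 ]] centre [ 0.53052686 -0.05983923]
0.13395665943292515
0.24043829766003447
0.13514571226448133
0.23988967641506123
yaw -10.271881073886467
corners [[ 0.67400667 -0.01051485]
 [ 0.64968289 -0.15613571]
 [ 0.3872402  -0.10925926]
 [ 0.41308458  0.03389249]] [ 0.53100359 -0.06050433]
yaw -9.893839068630738 0.26563293647990477
tab [[ 0.5521915  -0.06364918  0.072     ]]
```

The unit's origin is at (0.531,-0.060) with yaw -10.1°. The 270x150 outline, the deck at 60 mm and the screws all agree between the two views. tab_top should be near (0.5566,-0.0646). Now I travel high with the jaws shut.

Emit:
move_arm([
  {"claw": -1, "slide": [2.7, 2.8, 0], "rotation": [0, 0, 0]},
  {"claw": -1, "slide": [2.7, 2.8, 0], "rotation": [0, 0, 0]},
  {"claw": -1, "slide": [2.7, 2.8, 0], "rotation": [0, 0, 0]},
  {"claw": -1, "slide": [2.7, 2.8, 0], "rotation": [0, 0, 0]},
  {"claw": -1, "slide": [2.7, 2.8, 0], "rotation": [0, 0, 0]},
], grip_force=20)

```text
time: 0.65
eef_pos: [0.2874, 0.4696, 0.2404]
eef_rot: [[0.955, -0.295, -0.0], [-0.295, -0.955, -0.0], [-0.0, 0.0, -1.0]]
ft_force: [1.5, -0.0, 0.8]
grip_width: 0.0533
```

Emit:
move_arm([
  {"claw": -1, "slide": [2.7, 2.8, 0], "rotation": [0, 0, 0]},
  {"claw": -1, "slide": [2.7, 2.8, 0], "rotation": [0, 0, 0]},
  {"claw": -1, "slide": [2.7, 2.8, 0], "rotation": [0, 0, 0]},
  {"claw": -1, "slide": [2.7, 2.8, 0], "rotation": [0, 0, 0]},
  {"claw": -1, "slide": [2.7, 2.8, 0], "rotation": [0, 0, 0]},
])

```text
time: 1.15
eef_pos: [0.3749, 0.296, 0.2406]
eef_rot: [[0.955, -0.295, 0.0], [-0.295, -0.955, 0.0], [-0.0, -0.0, -1.0]]
ft_force: [0.9, -0.2, 0.1]
grip_width: 0.0133
```

Emit:
move_arm([
  {"claw": -1, "slide": [2.7, 2.8, 0], "rotation": [0, 0, 0]},
  {"claw": -1, "slide": [2.7, 2.8, 0], "rotation": [0, 0, 0]},
  {"claw": -1, "slide": [2.7, 2.8, 0], "rotation": [0, 0, 0]},
  {"claw": -1, "slide": [2.7, 2.8, 0], "rotation": [0, 0, 0]},
  {"claw": -1, "slide": [2.7, 2.8, 0], "rotation": [0, 0, 0]},
])

```text
time: 1.65
eef_pos: [0.4626, 0.1224, 0.2406]
eef_rot: [[0.955, -0.295, 0.0], [-0.295, -0.955, 0.0], [0.0, -0.0, -1.0]]
ft_force: [0.8, 1.2, 0.7]
grip_width: 0.0006
```

Emit:
move_arm([
  {"claw": -1, "slide": [2.7, 2.8, 0], "rotation": [0, 0, 0]},
  {"claw": -1, "slide": [2.7, 2.8, 0], "rotation": [0, 0, 0]},
  {"claw": -1, "slide": [2.7, 2.8, 0], "rotation": [0, 0, 0]},
  {"claw": -1, "slide": [0, 0, 0], "rotation": [0, 0, -0.124]},
  {"claw": -1, "slide": [0, 0, 0], "rotation": [0, 0, 0]},
])

```text
time: 2.15
eef_pos: [0.5149, 0.0187, 0.2401]
eef_rot: [[0.984, -0.175, -0.001], [-0.175, -0.984, -0.0], [-0.001, 0.0, -1.0]]
ft_force: [-1.1, -0.0, 0.5]
grip_width: 0.0008
```

Emit:
move_arm([
  {"claw": -1, "slide": [2, 2.5, 0], "rotation": [0, 0, 0]},
  {"claw": -1, "slide": [2, 2.5, 0], "rotation": [0, 0, 0]},
  {"claw": -1, "slide": [1.6, 2.5, 0], "rotation": [0, 0, 0]},
  {"claw": -1, "slide": [0, 0, 3], "rotation": [0, 0, 0]},
  {"claw": -1, "slide": [0, 0, 0], "rotation": [0, 0, 0]},
])

```text
time: 2.65
eef_pos: [0.5546, -0.0637, 0.2071]
eef_rot: [[0.984, -0.179, -0.006], [-0.179, -0.984, 0.0], [-0.006, 0.001, -1.0]]
ft_force: [-0.7, -0.0, -1.1]
grip_width: 0.0004
```

```bash
cat > snap.py <<'E'
import sys
from bench import telemetry,get_image,get_calibration
import cv2,numpy as np
for n in sys.argv[2:]:
    c=get_calibration(n); im,d=get_image(n)
    cv2.imwrite(f'pics/{n}{sys.argv[1]}.png',im[:,:,::-1]); np.savez(f'{n}{sys.argv[1]}.npz',im=im,d=d,K=c['camera_matrix'],T=c['cam_to_world'])
s=telemetry.sense();print(s['time'],s['eef_pos'],s['ft_force'])
E
python3 snap.py 1 wrist
```

```text
2.7 [ 0.55538989 -0.0635454   0.2090775 ] [-0.68683502 -0.25385963  0.96701167]
```

View pics/wrist1.png

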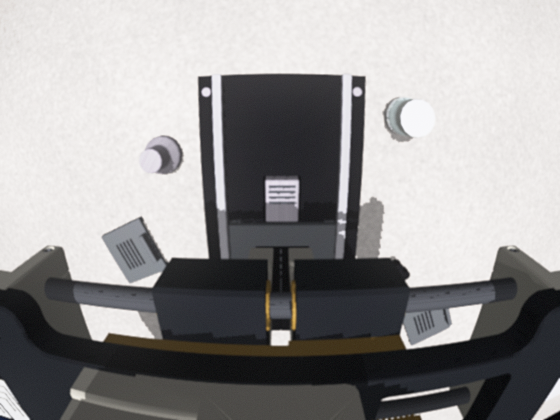

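The wrist view shows the tab top centred near (282,191), the rails at x≈217 and 347, and the front screws at (206,92) and (357,92). I'll cross-check the tab position from these.

```bash
cat >> h.py <<'E'
def fray(K,T,uv,zp):
    uv=np.atleast_2d(uv).astype(float)
    x=(uv[:,0]-K[0,2])/K[0,0];y=(uv[:,1]-K[1,2])/K[1,1];th=np.hypot(x,y)
    r=np.c_[x/th*np.sin(th),y/th*np.sin(th),np.cos(th)]@T[:3,:3].T
    return T[:3,3]+r*((zp-T[2,3])/r[:,2])[:,None]
O=np.array([.531,-.060]);a=np.radians(-10.1);U=np.array([[np.cos(a),-np.sin(a)],[np.sin(a),np.cos(a)]])
def tounit(p): return (np.asarray(p)[...,:2]-O)@U
E
python3 - <<'E'
from h import *
z=np.load('wrist1.npz');K,T=z['K'],z['T']
p=fray(K,T,[[265,177],[298,177],[299,204],[266,204]],.072);print(p[:,:2],p.mean(0),tounit(p)*1000)
p=fray(K,T,[[206,92],[357,92]],.06);print(p,tounit(p)*1000)
p=fray(K,T,[[217,120],[347,120]],.07);print(tounit(p)*1000)
print(tounit([.5554,-.0635]))
E
```

```text
[[ 0.57579896 -0.05403256]
 [ 0.57056581 -0.08262843]
 [ 0.54574502 -0.07939634]
 [ 0.55111578 -0.05009668]] [ 0.56080639 -0.0665385   0.072     ] [[ 43.05823284  13.73120826]
 [ 42.92094124 -15.33923064]
 [ 17.91798788 -16.50997027]
 [ 18.06734115  13.27748782]]
[[ 0.66029618 -0.01581564  0.06      ]
 [ 0.63615054 -0.14845886  0.06      ]] [[119.54403524  66.17388642]
 [119.03377871 -68.64812275]]
[[ 94.11621645  54.83295196]
 [ 93.68571973 -57.84831409]]
[0.02463566 0.00083319]
```

Emit:
move_arm([
  {"claw": -1, "slide": [0.2, 0.1, 3.5], "rotation": [0, 0, 0]},
  {"claw": -1, "slide": [0, 0, 3.5], "rotation": [0, 0, 0]},
  {"claw": -1, "slide": [0, 0, 3], "rotation": [0, 0, 0]},
  {"claw": -1, "slide": [0, 0, 0.9], "rotation": [0, 0, 0]},
  {"claw": -1, "slide": [0, 0, 0], "rotation": [0, 0, 0]},
])

```text
time: 3.2
eef_pos: [0.5585, -0.0645, 0.1016]
eef_rot: [[0.985, -0.174, -0.001], [-0.174, -0.985, -0.001], [-0.001, 0.001, -1.0]]
ft_force: [-0.1, -1.3, 0.8]
grip_width: 0.0005
```

```bash
python3 snap.py 2 wrist
```

```text
3.25 [ 0.55938129 -0.06453926  0.1028173 ] [ 0.63651392 -0.88321973 -0.17824252]
```

View pics/wrist2.png

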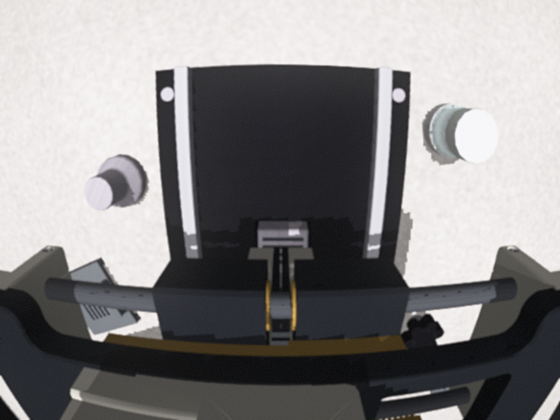

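The fingertips line up with the tab (281,250), so I press now.

Emit:
move_arm([
  {"claw": -1, "slide": [-0.2, 0, 1.2], "rotation": [0, 0, 0]},
  {"claw": -1, "slide": [0, 0, 0.3], "rotation": [0, 0, 0]},
  {"claw": -1, "slide": [0, 0, 0.3], "rotation": [0, 0, 0]},
  {"claw": -1, "slide": [0, 0, 0.2], "rotation": [0, 0, 0]},
  {"claw": -1, "slide": [0, 0, 0], "rotation": [0, 0, 0]},
])

```text
time: 3.75
eef_pos: [0.5568, -0.0647, 0.0818]
eef_rot: [[0.985, -0.175, 0.0], [-0.175, -0.985, 0.0], [0.0, -0.0, -1.0]]
ft_force: [-1.3, 1.5, 4.0]
grip_width: 0.0005
```

Emit:
move_arm([
  {"claw": -1, "slide": [0, 0, 0.2], "rotation": [0, 0, 0]},
  {"claw": -1, "slide": [0, 0, 0.2], "rotation": [0, 0, 0]},
  {"claw": -1, "slide": [0, 0, 0], "rotation": [0, 0, 0]},
])

```text
time: 4.05
eef_pos: [0.5568, -0.0648, 0.0774]
eef_rot: [[0.985, -0.175, 0.0], [-0.175, -0.985, 0.0], [0.0, -0.0, -1.0]]
ft_force: [-1.4, 2.0, 2.3]
grip_width: 0.0006
```

Emit:
move_arm([
  {"claw": -1, "slide": [0, 0, 0.1], "rotation": [0, 0, 0]},
  {"claw": -1, "slide": [0, 0, 0], "rotation": [0, 0, 0]},
  {"claw": -1, "slide": [0, 0, 0], "rotation": [0, 0, 0]},
])

```text
time: 4.35
eef_pos: [0.5569, -0.0648, 0.0771]
eef_rot: [[0.985, -0.175, 0.0], [-0.175, -0.985, -0.0], [0.0, -0.0, -1.0]]
ft_force: [-3.5, 3.6, 9.1]
grip_width: 0.0001
```

Emit:
move_arm([
  {"claw": -1, "slide": [0, 0, 0.1], "rotation": [0, 0, 0]},
  {"claw": -1, "slide": [0, 0, 0], "rotation": [0, 0, 0]},
  {"claw": -1, "slide": [0, 0, 0], "rotation": [0, 0, 0]},
])

```text
time: 4.65
eef_pos: [0.557, -0.0648, 0.0769]
eef_rot: [[0.985, -0.174, 0.001], [-0.174, -0.985, -0.0], [0.001, 0.0, -1.0]]
ft_force: [-5.4, 3.4, 16.6]
grip_width: 0.0001
```

The tab is against its stop: the tip is at 62.9 mm and the force climbs to 17 N with no travel. I lift and go back over the cover.

Emit:
move_arm([
  {"claw": -1, "slide": [0, 0, -3], "rotation": [0, 0, 0]},
  {"claw": -1, "slide": [0, 0, -4], "rotation": [0, 0, 0]},
  {"claw": -1, "slide": [0, 0, -1], "rotation": [0, 0, 0]},
  {"claw": -1, "slide": [-2, 0, 0], "rotation": [0, 0, 0]},
  {"claw": -1, "slide": [-3.5, 0, 0], "rotation": [0, 0, 0]},
])

```text
time: 5.15
eef_pos: [0.5035, -0.0553, 0.1553]
eef_rot: [[0.984, -0.176, 0.001], [-0.176, -0.984, -0.0], [0.001, -0.0, -1.0]]
ft_force: [-0.8, 0.7, -0.5]
grip_width: 0.0006
```

Emit:
move_arm([
  {"claw": -1, "slide": [-3.5, 0, 0], "rotation": [0, 0, 0]},
  {"claw": -1, "slide": [-3, 0, 0], "rotation": [0, 0, 0]},
  {"claw": -1, "slide": [-1.6, 0, 0], "rotation": [0, 0, 0]},
  {"claw": -1, "slide": [0, 0, 0], "rotation": [0, 0, 0]},
])

```text
time: 5.55
eef_pos: [0.4209, -0.0411, 0.1555]
eef_rot: [[0.985, -0.174, 0.0], [-0.174, -0.985, 0.0], [0.0, -0.0, -1.0]]
ft_force: [0.2, 0.3, 0.9]
grip_width: 0.0005
```

```bash
python3 snap.py 3 wrist scene; python3 -c "
from h import *
from bench import telemetry
s=telemetry.sense();print(tounit(s['eef_pos'])*1000,s['eef_rot'])
im,P,K,T=cloud('scene3.npz')
u=tounit(P)*1000
z=P[...,2]*1000
for n,a in dict(tab=(5,38,-12,12),cover=(-85,-10,-40,40),deckfront=(60,120,-40,40)).items():
  m=(u[...,0]>a[0])&(u[...,0]<a[1])&(u[...,1]>a[2])&(u[...,1]<a[3])&(z>40)&(z<90);print(n,m.sum(),np.median(z[m]))
cv2.imwrite('pics/sc3.png',cv2.resize(cv2.convertScaleAbs(im[130:280,180:360,::-1],alpha=2),None,fx=4,fy=4))
"
```

```text
5.65 [ 0.42330863 -0.0409263   0.15575504] [0.65027008 0.40018767 0.24863351]
[-1.09367388e+02 -1.07368192e-01] [[ 9.84693607e-01 -1.74290392e-01  1.16572856e-03]
 [-1.74290698e-01 -9.84694229e-01  1.65134655e-04]
 [ 1.11910481e-03 -3.65782684e-04 -9.99999307e-01]]
tab 136 63.0248556861207
cover 994 72.97831753201284
deckfront 823 59.973968458063574
```

View pics/sc3.png

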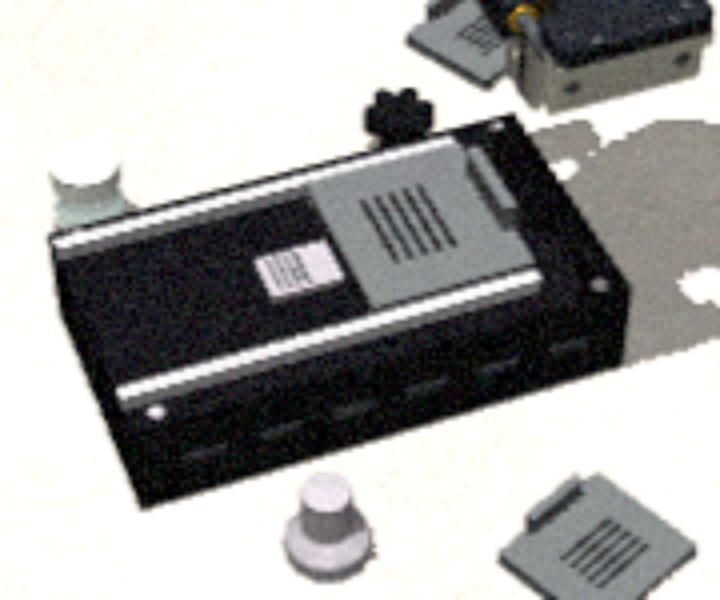

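View pics/wrist3.png

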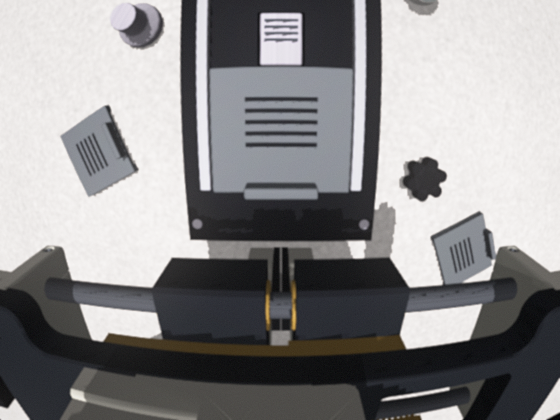

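The tab now reads 3 mm above the deck in depth, so it is fully in. The cover is still seated, with its rib at wrist (281,191). I descend behind the rib.

Emit:
move_arm([
  {"claw": -1, "slide": [0, 0, 3], "rotation": [0, 0, 0]},
  {"claw": -1, "slide": [0, 0, 2.5], "rotation": [0, 0, 0]},
  {"claw": -1, "slide": [0, 0, 1.4], "rotation": [0, 0, 0]},
  {"claw": -1, "slide": [0, 0, 0], "rotation": [0, 0, 0]},
])

```text
time: 6.05
eef_pos: [0.4223, -0.0416, 0.0845]
eef_rot: [[0.984, -0.176, -0.004], [-0.176, -0.984, -0.001], [-0.004, 0.002, -1.0]]
ft_force: [0.2, -0.3, -0.1]
grip_width: 0.0003
```

```bash
python3 snap.py 4 wrist
```

```text
6.1 [ 0.42299716 -0.04134956  0.08571444] [-0.56832694 -0.10662266  0.4590524 ]
```

View pics/wrist4.png

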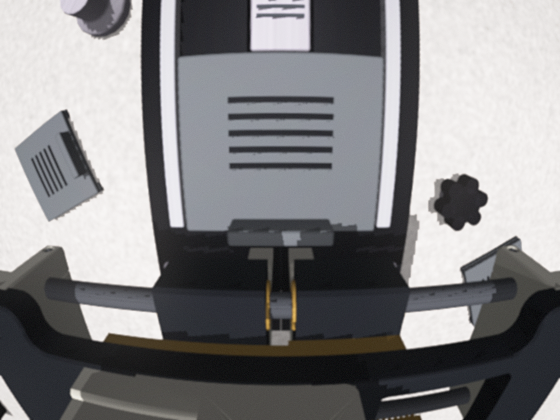

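Emit:
move_arm([
  {"claw": -1, "slide": [0.4, 0, 0], "rotation": [0, 0, 0]},
  {"claw": -1, "slide": [0.5, 0, 0], "rotation": [0, 0, 0]},
  {"claw": -1, "slide": [0.5, 0, 0], "rotation": [0, 0, 0]},
  {"claw": -1, "slide": [0.6, 0, 0], "rotation": [0, 0, 0]},
  {"claw": -1, "slide": [0.6, 0, 0], "rotation": [0, 0, 0]},
])

```text
time: 6.6
eef_pos: [0.4489, -0.0457, 0.0869]
eef_rot: [[0.985, -0.175, 0.0], [-0.175, -0.985, 0.0], [0.0, -0.0, -1.0]]
ft_force: [-1.3, -0.4, 1.5]
grip_width: 0.0003
```

```bash
python3 snap.py 5 wrist
```

```text
6.65 [ 0.45002644 -0.04558383  0.08687037] [ 1.62368868 -0.43981261  0.35869842]
```

View pics/wrist5.png

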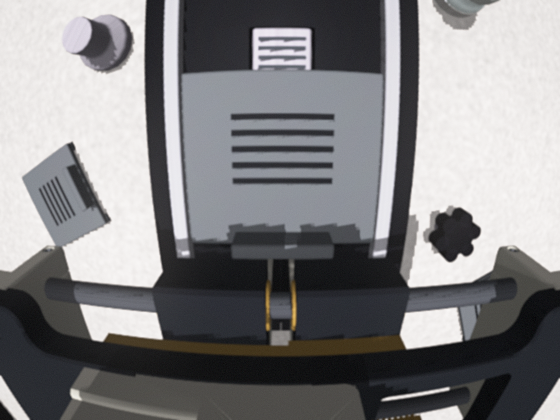

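The cover is moving straight: its front edge (row 71) now overlaps the tab. I keep pushing.

Emit:
move_arm([
  {"claw": -1, "slide": [0.7, 0, 0], "rotation": [0, 0, 0]},
  {"claw": -1, "slide": [0.8, 0, 0], "rotation": [0, 0, 0]},
  {"claw": -1, "slide": [0.8, 0, 0], "rotation": [0, 0, 0]},
  {"claw": -1, "slide": [0.8, 0, 0], "rotation": [0, 0, 0]},
  {"claw": -1, "slide": [0.8, 0, 0], "rotation": [0, 0, 0]},
])

```text
time: 7.15
eef_pos: [0.4874, -0.0526, 0.0865]
eef_rot: [[0.985, -0.175, -0.0], [-0.175, -0.985, -0.0], [-0.0, 0.0, -1.0]]
ft_force: [-1.6, 0.8, 2.4]
grip_width: 0.0006
```

Emit:
move_arm([
  {"claw": -1, "slide": [0.8, 0, 0], "rotation": [0, 0, 0]},
  {"claw": -1, "slide": [0.8, 0, 0], "rotation": [0, 0, 0]},
  {"claw": -1, "slide": [0.7, 0, 0], "rotation": [0, 0, 0]},
  {"claw": -1, "slide": [0.6, 0, 0], "rotation": [0, 0, 0]},
  {"claw": -1, "slide": [0.5, 0, 0], "rotation": [0, 0, 0]},
])

```text
time: 7.65
eef_pos: [0.5207, -0.0584, 0.0865]
eef_rot: [[0.985, -0.175, -0.0], [-0.175, -0.985, -0.0], [-0.0, 0.0, -1.0]]
ft_force: [-1.8, 1.1, 3.3]
grip_width: 0.0009
```

Emit:
move_arm([
  {"claw": -1, "slide": [0.5, 0, 0], "rotation": [0, 0, 0]},
  {"claw": -1, "slide": [0.4, 0, 0], "rotation": [0, 0, 0]},
  {"claw": -1, "slide": [0.2, 0, 0], "rotation": [0, 0, 0]},
  {"claw": -1, "slide": [0.1, 0, 0], "rotation": [0, 0, 0]},
  {"claw": -1, "slide": [0, 0, 0], "rotation": [0, 0, 0]},
])

```text
time: 8.15
eef_pos: [0.5322, -0.0604, 0.0866]
eef_rot: [[0.985, -0.175, 0.0], [-0.175, -0.985, 0.0], [0.0, -0.0, -1.0]]
ft_force: [0.1, 0.5, -0.3]
grip_width: 0.0004
```

```bash
python3 snap.py 6 wrist; python3 -c "
from h import *
from bench import telemetry
print(tounit(telemetry.sense()['eef_pos']))"
```

```text
8.2 [ 0.53224245 -0.0603941   0.08663226] [-0.31178536 -0.2023424   0.32731899]
[ 0.00129231 -0.00017011]
```

View pics/wrist6.png

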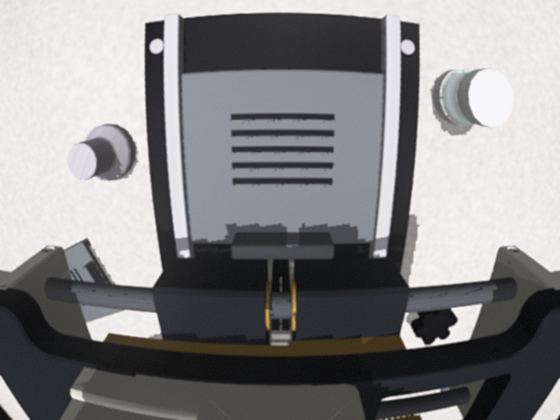

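The cover's front edge is at row 71, well short of the ledge end at row 15. I back off, lift, move clear and check.

Emit:
move_arm([
  {"claw": -1, "slide": [-0.8, 0, 0], "rotation": [0, 0, 0]},
  {"claw": -1, "slide": [-1.2, 0, 0], "rotation": [0, 0, 0]},
  {"claw": -1, "slide": [0, 0, -3], "rotation": [0, 0, 0]},
  {"claw": -1, "slide": [0, 0, -4], "rotation": [0, 0, 0]},
  {"claw": -1, "slide": [0, 0, -4], "rotation": [0, 0, 0]},
])

```text
time: 8.7
eef_pos: [0.5108, -0.0569, 0.1976]
eef_rot: [[0.985, -0.175, -0.001], [-0.175, -0.985, -0.0], [-0.001, 0.0, -1.0]]
ft_force: [0.8, -0.3, 0.8]
grip_width: 0.0006
```

Emit:
move_arm([
  {"claw": -1, "slide": [0, -3, -3], "rotation": [0, 0, 0]},
  {"claw": -1, "slide": [0, -4, 0], "rotation": [0, 0, 0]},
  {"claw": -1, "slide": [0, -4, 0], "rotation": [0, 0, 0]},
  {"claw": -1, "slide": [0, -4, 0], "rotation": [0, 0, 0]},
  {"claw": -1, "slide": [0, -4, 0], "rotation": [0, 0, 0]},
])

```text
time: 9.2
eef_pos: [0.5446, 0.1316, 0.2269]
eef_rot: [[0.985, -0.175, 0.001], [-0.175, -0.985, 0.001], [0.0, -0.001, -1.0]]
ft_force: [0.9, 0.8, 0.8]
grip_width: 0.0005
```

Emit:
move_arm([
  {"claw": -1, "slide": [0, -4, 0], "rotation": [0, 0, 0]},
  {"claw": -1, "slide": [0, -3, 0], "rotation": [0, 0, 0]},
  {"claw": -1, "slide": [0, 0, 0], "rotation": [0, 0, 0]},
])

```text
time: 9.5
eef_pos: [0.5573, 0.2022, 0.226]
eef_rot: [[0.985, -0.172, -0.0], [-0.172, -0.985, 0.0], [-0.0, -0.0, -1.0]]
ft_force: [0.2, -0.5, -0.5]
grip_width: 0.0006
```

```bash
python3 snap.py 7 top scene; python3 -c "
from h import *
for n in ['scene','top']:
  im,P,K,T=cloud(n+'7.npz');u=tounit(P)*1000;z=P[...,2]*1000
  m=(abs(u[...,1])<48)&(u[...,0]>-130)&(u[...,0]<150)&(z>69)&(z<78)
  print(n,'cover x,y range',np.percentile(u[m][:,0],[1,50,99]),np.percentile(u[m][:,1],[1,99]),'z',np.percentile(z[m],[5,50,95]))
  for lo in range(15,100,17):
    k=m&(abs(u[...,0]-lo-8)<8);print(lo,np.median(z[k]).round(1),end=' ')
  g=cv2.cvtColor(im,cv2.COLOR_RGB2GRAY).astype(int)
a=np.load('top0.npz')['im'];b=np.load('top7.npz')['im']
cv2.imwrite('pics/cmp.png',np.hstack([cv2.resize(cv2.convertScaleAbs(x[120:360,160:430,::-1],alpha=2.2),None,fx=1.45,fy=2/1.38) for x in (a,b)]))
"
```

```text
9.6 [0.55679162 0.19954997 0.22618958] [ 0.05198445 -0.27370793 -0.46431478]
scene cover x,y range [ 15.07529351  60.12944879 101.87311405] [-47.14463109  47.38690248] z [70.36716339 72.87893541 75.42875963]
15 72.8 32 72.9 49 73.0 66 73.0 83 72.9 top cover x,y range [ 12.79207879  59.06906318 101.1089849 ] [-47.18194824  47.07444176] z [70.38066429 72.38997372 74.4973684 ]
15 72.5 32 72.4 49 72.4 66 72.5 83 72.3
```

View pics/cmp.png

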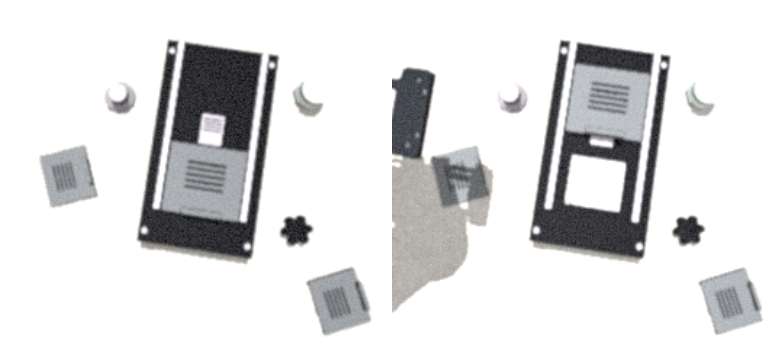

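View pics/scene7.png

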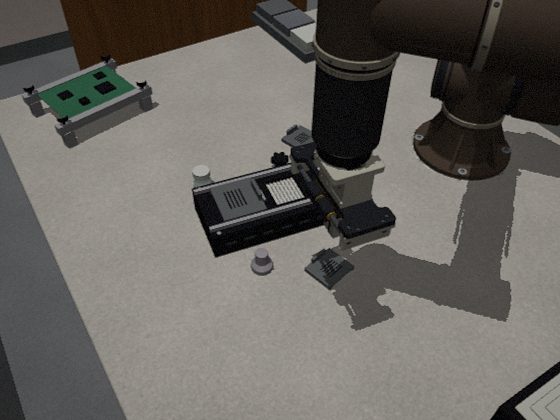

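The cover runs from about x = 12 to 102 mm, so its origin is at about +57 mm. It lies flat at 13 mm above the deck. The white filter is fully visible, and the nozzle, jar and knob haven't moved.

```bash
python3 -c "
from bench import ctrl
print(ctrl.job_done())"
```

```text
the job is handed in; nothing more can be done
None
```

The filter is uncovered and the job is handed in, at about 9.6 s on the robot's clock. I pressed the snap tab down to its stop with the closed fingertips. Then I pushed the cover by the back of its rib, over the tab and along the rails, and moved the arm clear.

- **Tab:** depth showed its top 3 mm above the deck after the press, so it is fully in. The press ended at about 17 N with no further travel.
- **Cover:** its origin is at about x = +57 mm in the unit's frame, inside the +30 to +90 mm range. It lies flat between the rails, with its top 12.5 to 13 mm above the deck and nothing over the end.
- **Filter and surroundings:** the white filter is wholly visible. The nozzle, jar and star knob look to be where they started in the before and after pictures.
- **Checks that disagreed:** the wrist view put the tab's front edge about 2 mm further forward than the given dimensions, close to the stated calibration error. Its rear edge also read too far forward (x = 18 mm instead of 1), probably because I picked a shading line. Neither affected the result.

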